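# Slide the divider plate out over the shelf edge

### The job

On the low shelf deck, push the flat divider plate that lies wholly on the deck towards the far edge (the one away from the robot), until it sticks out over that edge as far as the identical plate already sticking out beside it, with the two front edges in line and the plate square to the deck's edge, so that a gloved hand can take it by its lip. Only push or slide it with the fingers, never lift it or let it fall, and leave the neighbouring plate and everything else where they are.

Things in the scene. Friction and masses are not known exactly. Their poses are not given: they have to be found in the camera images.
- deck: fixed low shelf deck of pale lilac painted steel, a flat board 260 mm deep (its x) x 480 mm wide (its y), standing on the bench; its flat top is 60 mm above the bench, the board is 22 mm thick and the space under the far edge is open. Origin on the bench under the deck's centre; its x axis points away from the robot, square to the far edge. It stands turned by up to about 9 degrees.
- deck_edge (a point): the middle of the deck's far edge, at the height of the top surface; axes as the deck's: x points outward past the edge, y along the edge, z up
- plate: the loose divider plate to be slid: a plain rigid grey plastic plate 120 mm long (its x) x 90 mm wide (its y) x 8 mm thick, about 0.12 kg, lying flat and wholly on the deck near its left or right end, turned up to about 17 degrees from square. Origin at the centre of its underside; its x axis points roughly towards the far edge.
- plate_front (a point): the middle of the plate's front edge (the short edge nearest the deck's far edge), on its underside; axes as the plate's
- plate_rear (a point): the middle of the plate's rear edge (the short edge nearest the robot), on its underside; axes as the plate's
- neighbour: a second, identical loose grey plate 120 x 90 x 8 mm, in the middle of the deck, square to the edge and already sticking out over it by 20 to 45 mm; it shows how far the other must stick out and must stay where it is. Origin at the centre of its underside, x axis outward.
- neighbour_front (a point): the middle of the neighbour plate's front edge, out over the deck's far edge, on its underside; axes as that plate's
- carton: bystander: white carton 60 x 45 mm, 90 mm tall, standing on the deck at the end opposite the plate to be slid; origin at the centre of its underside
- logger: bystander: black data logger 40 x 62 x 16 mm lying on the deck behind the neighbour plate; origin at the centre of its underside
- gel: bystander: clear bottle, 60 mm across, 150 mm tall, on the bench to the right of the deck; origin at the centre of its underside
- tape: bystander: cardboard-coloured roll 100 mm across, 48 mm tall, lying flat on the bench beyond the deck; origin at the centre of its underside
- brick: bystander: blue cold brick 100 x 170 x 30 mm lying on the bench beyond the deck; origin at the centre of its underside
- smallbox: bystander: white box 75 x 140 x 50 mm lying on the bench to the left of the deck; origin at the centre of its underside
There are look-alikes about, which are no part of the job. Leave any brown, purple or yellow look-alike of the plate alone.

How it is judged:
By the outcome, as a careful person would: the job done as asked, in the order asked, and still so for the second after the job is handed in, with the robot touching nothing.
It also fails if it takes over 38 s, if anything falls off the work surface, if the arm or the gripper's body presses on something with over 40 N, if the wrist force passes 120 N, or if a joint passes its speed limit or range.

### The arm

A 7-joint arm with a two-finger parallel gripper is mounted at the origin on the work surface. World frame = base frame: x ahead of the robot, y to its left, z up, the work surface at z = 0. Lengths are in m, angles in rad, forces in N, time in s.
With the tool pointing down it reaches from about 0.4 to 0.85 m from the base axis. Payload 10.4 kg.
Tool frame: the origin (TCP) lies between the finger pads; the fingertips stand manip.finger_overhang ahead of it and the grasp point (between the pads) lies 11 mm behind it (manip.finger_overhang is the distance from the TCP to the fingertips, in m); x points along the fingers, z is the direction in which the jaws open and shut, and the axes are right-handed (so a half turn about x gives the same grasp; the last joint's range is limited). The gripper opens to 85 mm and grips with 20 to 120 N. Pads are 22 mm wide; open, the fingers measure 114 mm over their backs; the gripper's body (76 mm by 85 mm) begins 54 mm behind the grasp point. The pads swing forward as they close: fully open they stand 13 mm farther back than shut.
Start: joints at [-1.151, 0.332, -0.065, 1.46, 0.022, 1.35, -0.088], TCP at [0.268, 0.565, 0.239] pointing down, gripper open.
Joint ranges: [-2.6, 2.6], [-0.5, 2.12], [-1.47, 1.34], [0.16, 2.42], [-1.27, 4.41], [0.06, 2.06], [-2.6, 2.6]. Speed limits (rad/s): [2.22, 2.22, 2.79, 2.79, 3.14, 3.14, 3.14].

### API

Orientations are given as a unit quaternion [x, y, z, w].
In Python, from workcell import get_obs, camera, workorder, manip gives the robot as it stands. The module is installed in compiled form; this text tells all that it offers.
- The arm moves only by the tool play_rows, never from a script. Its argument "increments" is text: rows parted by semicolons, each of 4 numbers parted by spaces: the shift along the tool's x, y, z in m, then the turn about the tool's x in rad. A call has 1 to 20 rows; each row shifts and turns the pose as measured when the row begins, along the tool's axes as they then stand; what a row does not reach is not made up. A row lasts 1/10 s, in which the tool goes at most 50 mm and 8.59 degrees, less where a joint would pass 70% of its speed; a pose out of reach is approached as far as the arm can. A call is refused whole if a number of a shift passes 0.05 or a number of a turn 0.15, either way. A call with a gripper value outside its range is refused whole. "hand" is the gripper command: -1 is fully open, 1 is shut, values between are in proportion, set as the call begins (left out, the last holds). The fingers move at their own pace and stop on an object; "squeeze" is the grip in N (left out, the last holds). Time passes only in rows, so rows that do not move let the fingers close. It gives the time, the measured TCP pose, the force and the opening at its end, in the units of the state.
- get_obs(): the state, without advancing time (a new reading comes with each control period).
- camera(name): name is "scene" or "side" or "wrist"; returns a dict with "img" (420x560x3 uint8, blue, green, red), "fov_y" (degrees; the focal length in pixels is half the picture's height over the tangent of half this angle, whatever the lens; pixels are square), "cx", "cy" (the principal point, pixels), "R" (3x3) and "t" (3): a world point X has camera coordinates R X + t; the wrist camera has in their place "tool_from_camera" (4x4, takes a point from camera to tool coordinates, whose origin is the TCP and whose axes are the tool frame's). Camera axes: x right, y down, z forward; pixel columns grow to the right and rows downward; lengths in m; the calibration is good to about 2 mm. A picture is of the moment at which its call begins: read the wrist's pose just before it. There is no depth.
- workorder.hand_in(): hands the job in, once; it reports no verdict.
The state is a dict: "clock": time; "joint_pos": joint angles; "joint_velocities": joint speeds; "tau": joint torques, N m; "position": TCP position; "ee_rot": TCP orientation; "ft_force": force on the tool from outside, world axes, zero at the start; "torque": the same for the moment, N m; "grip_width": opening from 0.0 (shut) to 1.0 (fully open).
Only numpy, scipy, OpenCV 4.12 (cv2) and the standard library are available. Lean on these libraries where they do the work, as an engineer would, in place of code of your own. Each camera call takes 0.05 s, during which the arm holds its last target.

## Working session

There is one attempt and no reset: what is moved stays moved. The work goes in short steps, Python scripts to look and compute and a tool call to move; the robot and the scene stay as the last step left them, time stands still between calls to the robot, and variables do not carry over. Pictures are saved under pics/ and viewed, and the job is handed in when it is done.

Besides the shell and the picture viewer there is one more tool, called after ">>>" in YAML: its name, and indented under it one key for each argument. play_rows: Moves the arm, as the interface text tells. Its arguments: {"type":"object","properties":{"increments":{"type":"string"},"hand":{"type":"number"},"squeeze":{"type":"number"}},"required":["increments"]}

```bash
mkdir -p pics
cat > h.py <<'E'
from workcell import get_obs, camera, workorder, manip
import numpy as np, cv2
from scipy.spatial.transform import Rotation as Ro
def K(c):
    f=c["img"].shape[0]/2/np.tan(np.radians(c["fov_y"])/2)
    return f
def ray_z(c,uv,z):
    f=K(c);R=np.array(c["R"]);t=np.array(c["t"])
    o=-R.T@t
    uv=np.atleast_2d(uv)
    d=np.c_[(uv[:,0]-c["cx"])/f,(uv[:,1]-c["cy"])/f,np.ones(len(uv))]@R
    return o+d*((z-o[2])/d[:,2])[:,None]
def proj(c,X):
    f=K(c);X=np.atleast_2d(X);p=X@np.array(c["R"]).T+np.array(c["t"])
    return np.c_[f*p[:,0]/p[:,2]+c["cx"],f*p[:,1]/p[:,2]+c["cy"]]
def wristcam():
    o=get_obs();c=camera("wrist")
    T=np.array(c["tool_from_camera"]);Rt=Ro.from_quat(o["ee_rot"]).as_matrix()
    Rc=Rt@T[:3,:3];tc=Rt@T[:3,3]+np.array(o["position"])
    c["R"]=Rc.T;c["t"]=-Rc.T@tc
    return c
E
python3 - <<'E'
from h import *
import pickle
print(get_obs(), manip.finger_overhang)
for n in ("scene","side","wrist"):
    c=wristcam() if n=="wrist" else camera(n)
    cv2.imwrite(f"pics/{n}0.png",c["img"]); pickle.dump(c,open(f"{n}0.pkl","wb"))
    print(n,c["fov_y"],c["cx"],c["cy"],-np.array(c["R"]).T@c["t"],np.array(c["R"]).round(2).tolist())
E
```

```text
{'clock': 0.0, 'joint_pos': array([-1.15059535,  0.33288016, -0.06469537,  1.46096727,  0.02162497,
        1.34988973, -0.08850549]), 'joint_velocities': array([ 0.00093263, -0.00087932,  0.00117309,  0.00052703, -0.00055188,
        0.00091214, -0.00077896]), 'tau': array([-3.05705089e-04, -6.25448227e+01,  4.90617170e-02, -3.91603231e+01,
        1.63022988e-02,  9.90345608e-03,  1.17643768e-05]), 'position': array([0.26765029, 0.56437884, 0.23849835]), 'ee_rot': array([-0.37830347,  0.59800425,  0.3777013 ,  0.59717596]), 'ft_force': array([ 0.71840421,  0.33480585, -0.00128143]), 'torque': array([ 0.00943711,  0.0319762 , -0.03437266]), 'grip_width': 0.9950720880004331} 0.008
scene 50.92506424001956 281.61266768658356 198.71697508056602 [ 1.25332559 -0.24887755  0.88939426] [[0.36, 0.93, -0.02], [0.68, -0.28, -0.67], [-0.63, 0.23, -0.74]]
side 47.875351076586306 285.7624461580993 212.80933251529666 [0.48505625 1.28861089 0.86277572] [[-1.0, -0.08, 0.01], [-0.05, 0.53, -0.85], [0.06, -0.84, -0.53]]
wrist 60.72723163911652 288.1532051308289 211.03423368582398 [0.20443904 0.59304548 0.37354348] [[0.43, 0.9, -0.0], [0.87, -0.41, 0.27], [0.25, -0.12, -0.96]]
```

View pics/scene0.png

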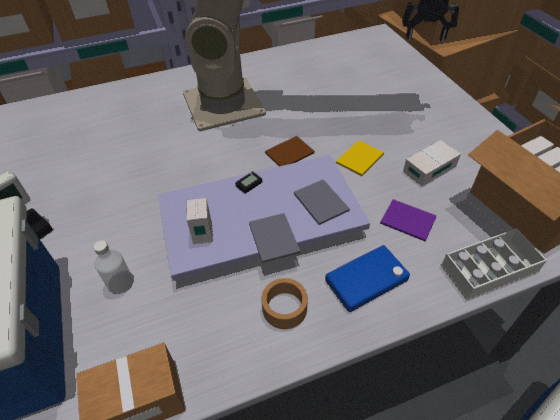

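View pics/side0.png

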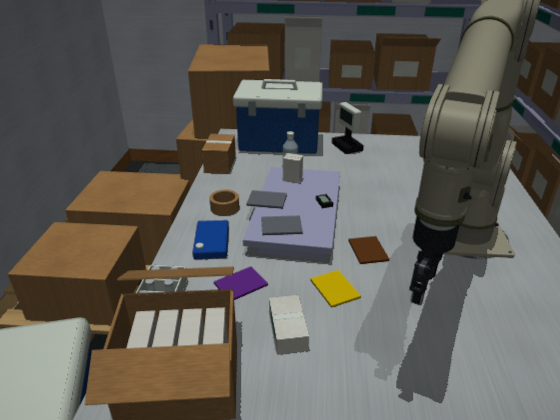

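View pics/wrist0.png

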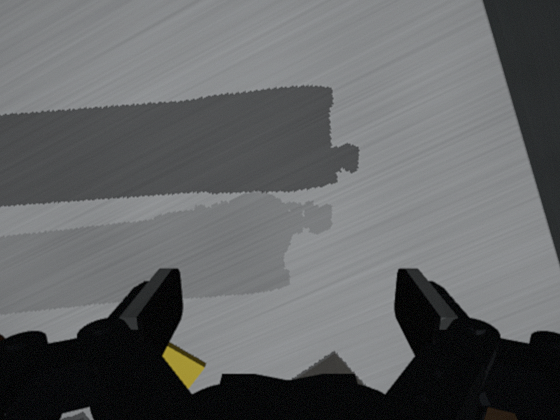

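The scene view shows two grey plates on the lilac deck. The one at about (321,201) lies wholly on the deck. The one at (274,238) sticks out over the far edge, so it is the neighbour. The brown (290,151), yellow (360,157) and purple (408,219) plates on the bench are look-alikes to leave alone. The grey plate at (321,201) is the target, and I'll confirm it in an enlarged crop.

Run:
```python
import pickle,cv2
c=pickle.load(open("scene0.pkl","rb"))["img"];d=pickle.load(open("side0.pkl","rb"))["img"]
cv2.imwrite("pics/cs.png",cv2.resize(c[155:275,230:380],None,fx=5,fy=5,interpolation=cv2.INTER_CUBIC))
cv2.imwrite("pics/cd.png",cv2.resize(d[160:260,230:350],None,fx=6,fy=6,interpolation=cv2.INTER_CUBIC))
```

```text
(no output)
```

View pics/cs.png

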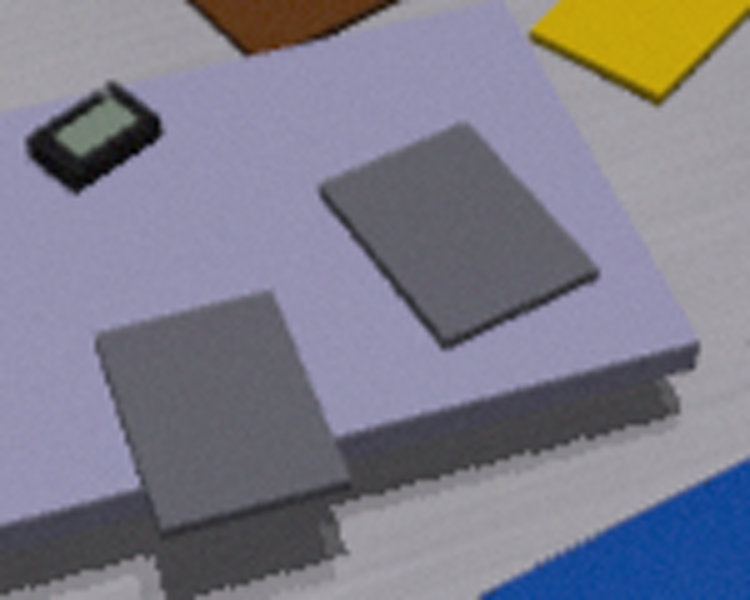

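View pics/cd.png

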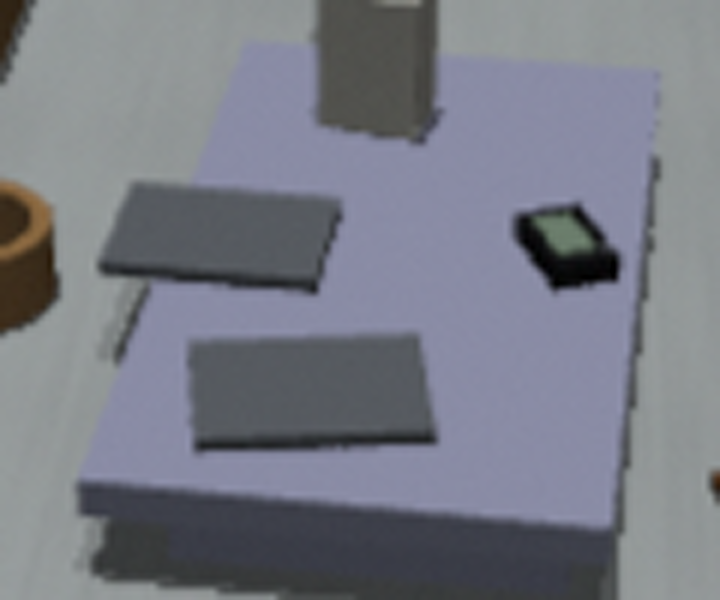

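The crops confirm it. The grey plate with scene corners near (294,192), (323,179), (350,209) and (319,224) lies wholly on the deck, and the other grey plate overhangs. Next I'll fit poses from both views.

```bash
cat > fit.py <<'E'
from h import *
from scipy.optimize import least_squares
def rect(p,L,W):
    x,y,a,z=p;c,s=np.cos(a),np.sin(a)
    q=np.array([[-L/2,-W/2],[-L/2,W/2],[L/2,W/2],[L/2,-W/2]])
    return np.c_[x+q[:,0]*c-q[:,1]*s,y+q[:,0]*s+q[:,1]*c,np.full(4,z)]
def fit(obs,L,W,p0):
    # obs: list of (cam, list of 4 uv or None) order RR,RL,FL,FR
    def r(p):
        out=[]
        for c,uv in obs:
            P=proj(c,rect(p,L,W))
            for i in range(4):
                if uv[i] is not None: out+=list(P[i]-uv[i])
        return np.array(out)
    s=least_squares(r,p0); return s.x,s.fun.round(1)
E
python3 - <<'E'
from fit import *
import pickle
sc=pickle.load(open("scene0.pkl","rb"));sd=pickle.load(open("side0.pkl","rb"))
S=lambda *l:[None if a is None else ((a[0]+.5)/5-.5+230,(a[1]+.5)/5-.5+155) for a in l]
D=lambda *l:[None if a is None else ((a[0]+.5)/6-.5+230,(a[1]+.5)/6-.5+160) for a in l]
pl=fit([(sc,S((320,185),(465,122),(600,270),(446,342))),(sd,D((418,335),(436,435),(195,441),(190,342)))],.12,.09,[.6,.1,0,.07])
nb=fit([(sc,S((97,333),(272,291),(350,482),(162,526))),(sd,D((341,200),(318,283),(100,263),(130,183)))],.12,.09,[.6,.1,0,.07])
dk=fit([(sc,S(None,(505,0),(697,343),None)),(sd,D((658,72),(613,527),(80,487),(245,42)))],.26,.48,[.6,.1,0,.06])
for n,a in(("pl",pl),("nb",nb),("dk",dk)): print(n,a[0].round(4),np.degrees(a[0][2]).round(2),a[1])
for a,L in((pl,.12),(nb,.12),(dk,.26)):
    p=a[0];u=p[2]; d=dk[0]; e=np.array([np.cos(d[2]),np.sin(d[2])]); f=np.array([-e[1],e[0]])
    ctr=p[:2]+L/2*np.array([np.cos(u),np.sin(u)])-d[:2]
    print("front deck coords",ctr@e-.13,ctr@f)
for uv,z in (((249,182),.076),): print("logger",ray_z(sc,uv,z))
E
```

```text
pl [0.5865 0.0958 0.1487 0.0647] 8.52 [-0.2  0.1  0.3  0.  -0.1  0.   0.  -0.   0.2  0.   0.1 -0.3 -0.2  0.1
 -0.1  0.1]
nb [ 0.6477 -0.0541 -0.0717  0.0652] -4.11 [-0.2  0.1  0.3 -0.2  0.3 -0.4 -0.2  0.8  0.2 -0.1 -0.1 -0.2 -0.2  0.1
  0.6 -0.1]
dk [ 0.5475 -0.0543 -0.064   0.0562] -3.67 [-0.7  0.2  0.6 -0.1  0.3 -0.1  0.1  0.7 -0.3 -0.6 -0.1  0.1]
front deck coords -0.042039701883305275 0.1648998629494268
front deck coords 0.029981616458377686 0.006081140813103511
front deck coords 2.7755575615628914e-17 7.000456157859167e-18
logger [[ 0.46827137 -0.05521699  0.076     ]]
```

```bash
cat > plan.py <<'E'
from h import *
import sys
def plan(x,y,z,yaw_deck):
    o=get_obs();R=Ro.from_quat(o["ee_rot"]).as_matrix();p=np.array(o["position"])
    print("clock",round(o["clock"],2),"pos",p.round(4),"R cols",R.T.round(3).tolist(),"ft",np.round(o["ft_force"],1),"grip",round(o["grip_width"],3))
    d=np.array([-np.sin(yaw_deck),np.cos(yaw_deck),0])
    h=R[:,2]; a=None
    for s in (1,-1):
        t=R.T@(s*d); ang=np.arctan2(-t[1],t[2])  # rot about x by ang: z->(0,-sin,cos)
        print("turn",ang.round(4),"sign",s)
    print("world delta",(np.array([x,y,z])-p).round(4),"in tool axes",(R.T@(np.array([x,y,z])-p)).round(4))
if __name__=="__main__": plan(*map(float,sys.argv[1:]))
E
python3 plan.py .487 .092 .20 -0.068; cat > /dev/null
```

```text
clock 0.15 pos [0.2677 0.5645 0.2387] R cols [[-0.0, -0.001, -1.0], [-0.904, 0.428, -0.0], [0.428, 0.904, -0.001]] ft [-0.3  0.1 -0.3] grip 1.004
turn -0.3748 sign 1
turn 2.7668 sign -1
world delta [ 0.2193 -0.4725 -0.0387] in tool axes [ 0.0391 -0.4006 -0.3329]
```

>>> play_rows:
  increments: "0 -0.0334 -0.0277 0;0 -0.0334 -0.0277 0;0 -0.0334 -0.0277 0;0 -0.0334 -0.0277 0;0 -0.0334 -0.0277 0;0 -0.0334 -0.0277 0;0 -0.0334 -0.0277 0;0 -0.0334 -0.0277 0;0 -0.0334 -0.0277 0;0 -0.0334 -0.0277 0;0 -0.0334 -0.0277 0;0 0 0 -0.125;0 0 0 -0.125;0 0 0 -0.125;0 0 0 0"
  hand: 0

```text
clock: 1.65
position: [0.474, 0.1116, 0.2349]
ee_rot: [-0.485, 0.516, 0.486, 0.512]
ft_force: [-0.2, -0.4, -0.3]
grip_width: 0.501
```

```bash
python3 plan.py .487 .092 .14 -0.068
python3 - <<'E'
from h import *
import pickle
c=wristcam();pickle.dump(c,open("w1.pkl","wb"));cv2.imwrite("pics/w1.png",c["img"])
E
```

```text
clock 1.65 pos [0.474  0.1116 0.2349] R cols [[-0.005, -0.003, -1.0], [-0.998, 0.056, 0.005], [0.056, 0.998, -0.003]] ft [-0.2 -0.4 -0.3] grip 0.501
turn 0.0116 sign 1
turn -3.13 sign -1
world delta [ 0.013  -0.0196 -0.0949] in tool axes [ 0.0949 -0.0146 -0.0185]
```

View pics/w1.png

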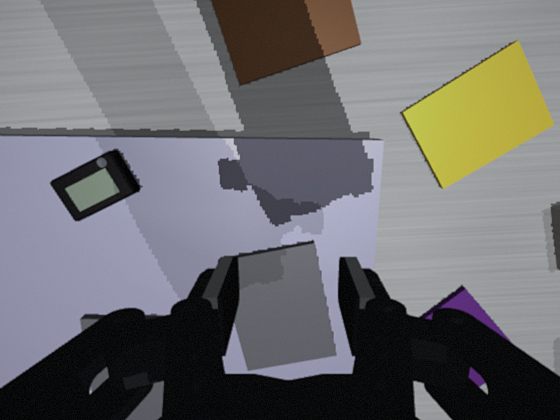

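The wrist view looks back towards the robot. The deck's near edge runs from (0,131) to (380,140), and the target's rear edge from (238,256) to (313,241). The front corners are near (335,354) and (247,369).

Run:
```python
from fit import *
import pickle
c=pickle.load(open("w1.pkl","rb"))
print("plate RR,RL",ray_z(c,[(238,257),(313,241.5),(335.5,354),(247,370)],.068).round(4).tolist())
e=ray_z(c,[(40,135.5),(378,139.5)],.06);print("deck near",e.round(4).tolist(),np.degrees(np.arctan2(*(e[1]-e[0])[:2])))
e=ray_z(c,[(382,142),(376,252)],.06);print("deck left",e.round(4).tolist(),np.degrees(np.arctan2(*(e[1]-e[0])[1::-1])))
```

```text
plate RR,RL [[0.5297, 0.0612, 0.068], [0.5184, 0.1298, 0.068], [0.6373, 0.1476, 0.068], [0.6513, 0.0589, 0.068]]
deck near [[0.4131, -0.0981, 0.06], [0.4322, 0.1887, 0.06]] 3.8148196730930684
deck left [[0.4345, 0.1921, 0.06], [0.5349, 0.1881, 0.06]] -2.3056206367777787
```

>>> play_rows:
  increments: "0.03 -0.006 -0.0095 0.012;0.03 -0.005 -0.0095 0;0.03 0 0 0;0.03 0 0 0;0.02 0 0 0;0.008 0 0 0;0 0 0 0"

```text
clock: 2.4
position: [0.4837, 0.0927, 0.0829]
ee_rot: [-0.475, 0.525, 0.475, 0.523]
ft_force: [0.5, 0.0, -0.1]
grip_width: 0.499
```

```bash
python3 plan.py .487 .092 .075 -0.067
python3 - <<'E'
from h import *
import pickle
for n in ("side","scene"):
    c=camera(n);f=proj(c,[[.5,.09,.07]])[0].astype(int)
    i=c["img"][f[1]-60:f[1]+60,f[0]-80:f[0]+80];cv2.imwrite(f"pics/{n}2.png",cv2.resize(i,None,fx=5,fy=5,interpolation=cv2.INTER_CUBIC))
E
```

```text
clock 2.4 pos [0.4837 0.0927 0.0829] R cols [[-0.002, -0.002, -1.0], [-0.995, 0.097, 0.002], [0.097, 0.995, -0.002]] ft [ 0.5  0.  -0.1] grip 0.499
turn -0.0305 sign 1
turn 3.1111 sign -1
world delta [ 0.0033 -0.0007 -0.0079] in tool axes [ 0.0078 -0.0033 -0.0003]
```

View pics/side2.png

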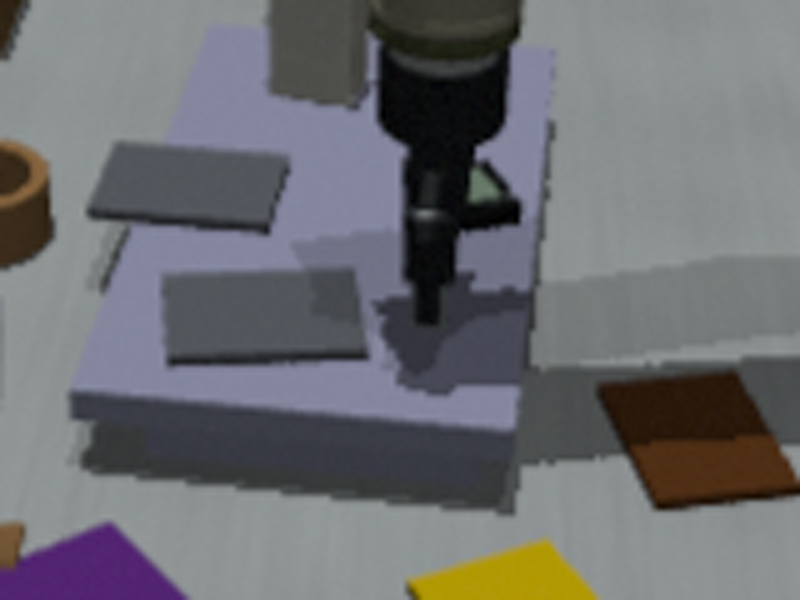

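View pics/scene2.png

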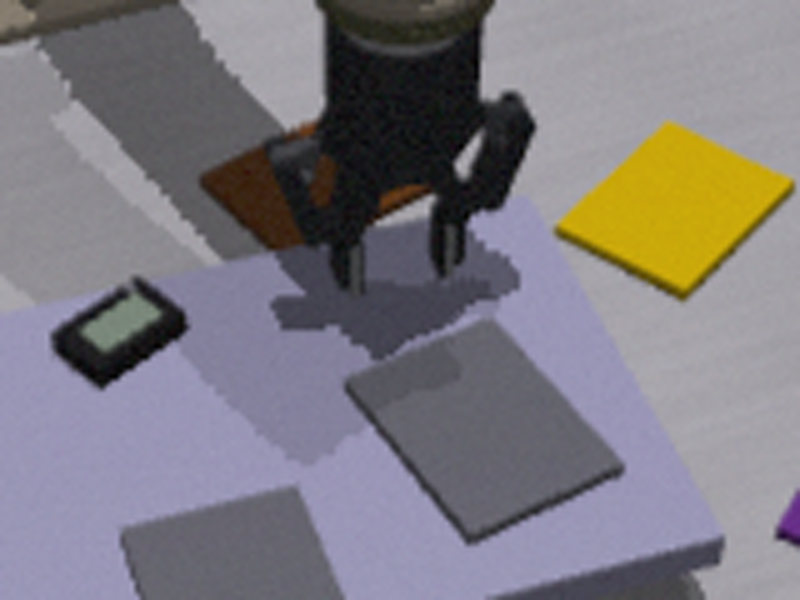

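The fingers stand just behind the plate, still above the deck. I'll lower them gently until they touch.

>>> play_rows:
  increments: "0.004 0 0 -0.03;0.003 0 0 0;0 0 0 0"

```text
clock: 2.8
position: [0.4864, 0.0937, 0.0794]
ee_rot: [-0.484, 0.515, 0.483, 0.517]
ft_force: [0.2, 0.4, -0.7]
grip_width: 0.503
```

>>> play_rows:
  increments: "0.003 0 0 0;0 0 0 0"

```text
clock: 3.0
position: [0.4868, 0.0938, 0.0768]
ee_rot: [-0.484, 0.514, 0.483, 0.518]
ft_force: [-0.1, 0.1, 0.0]
grip_width: 0.498
```

>>> play_rows:
  increments: "0.003 0 0 0;0 0 0 0"

```text
clock: 3.2
position: [0.4869, 0.0938, 0.0736]
ee_rot: [-0.484, 0.514, 0.483, 0.518]
ft_force: [0.2, 0.5, -0.7]
grip_width: 0.5
```

>>> play_rows:
  increments: "0.003 0 0 0;0 0 0 0"

```text
clock: 3.4
position: [0.4869, 0.0938, 0.0703]
ee_rot: [-0.484, 0.514, 0.483, 0.518]
ft_force: [0.4, 0.2, -0.3]
grip_width: 0.503
```

>>> play_rows:
  increments: "0.002 0 0 0;0 0 0 0"

```text
clock: 3.6
position: [0.4868, 0.0938, 0.0681]
ee_rot: [-0.484, 0.514, 0.483, 0.518]
ft_force: [-0.5, 0.4, 1.0]
grip_width: 0.499
```

>>> play_rows:
  increments: "0.002 0 0 0;0 0 0 0"

```text
clock: 3.8
position: [0.4871, 0.0939, 0.0663]
ee_rot: [-0.484, 0.514, 0.483, 0.518]
ft_force: [-2.2, -0.4, 1.3]
grip_width: 0.502
```

>>> play_rows:
  increments: "0.002 0 0 0;0 0 0 0"

```text
clock: 4.0
position: [0.4874, 0.0939, 0.0667]
ee_rot: [-0.484, 0.514, 0.483, 0.518]
ft_force: [-0.5, 0.3, 0.4]
grip_width: 0.502
```

The fingertips touch the deck at a TCP height of about 0.0665. I'll raise them 2.5 mm and check the yaw.

>>> play_rows:
  increments: "-0.0025 0 0 0;0 0 0 0"

```text
clock: 4.2
position: [0.4875, 0.0939, 0.0694]
ee_rot: [-0.484, 0.514, 0.483, 0.518]
ft_force: [-0.3, -0.1, -0.4]
grip_width: 0.502
```

```bash
python3 plan.py .487 .092 .069 -0.067
```

```text
clock 4.2 pos [0.4875 0.0939 0.0694] R cols [[0.006, 0.003, -1.0], [-0.998, 0.066, -0.006], [0.066, 0.998, 0.003]] ft [-0.3 -0.1 -0.4] grip 0.502
turn 0.0014 sign 1
turn -3.1402 sign -1
world delta [-0.0005 -0.0019 -0.0004] in tool axes [ 0.0004  0.0004 -0.002 ]
```

>>> play_rows:
  increments: "0 -0.005 0 0;0 -0.005 0 0;0 -0.005 0 0;0 -0.005 0 0;0 -0.005 0 0;0 -0.005 0 0;0 -0.005 0 0;0 -0.005 0 0;0 -0.005 0 0;0 -0.005 0 0;0 0 0 0"

```text
clock: 5.3
position: [0.5413, 0.0907, 0.0685]
ee_rot: [-0.484, 0.514, 0.483, 0.517]
ft_force: [-0.0, -0.9, 0.1]
grip_width: 0.504
```

```bash
python3 plan.py .487 .092 .069 -0.067
python3 - <<'E'
from h import *
import pickle
for n in ("side","scene"):
    c=camera(n);pickle.dump(c,open(n+"3.pkl","wb"))
    x0,y0=((220,155) if n=="side" else (240,150)); print(n,x0,y0)
    cv2.imwrite(f"pics/{n}3.png",cv2.resize(c["img"][y0:y0+120,x0:x0+150],None,fx=5,fy=5,interpolation=cv2.INTER_CUBIC))
E
```

```text
clock 5.3 pos [0.5413 0.0907 0.0685] R cols [[0.004, 0.003, -1.0], [-0.998, 0.065, -0.003], [0.065, 0.998, 0.003]] ft [-0.  -0.9  0.1] grip 0.504
turn 0.0023 sign 1
turn -3.1393 sign -1
world delta [-0.0543  0.0013  0.0005] in tool axes [-0.0007  0.0543 -0.0023]
side 220 155
scene 240 150
```

View pics/side3.png

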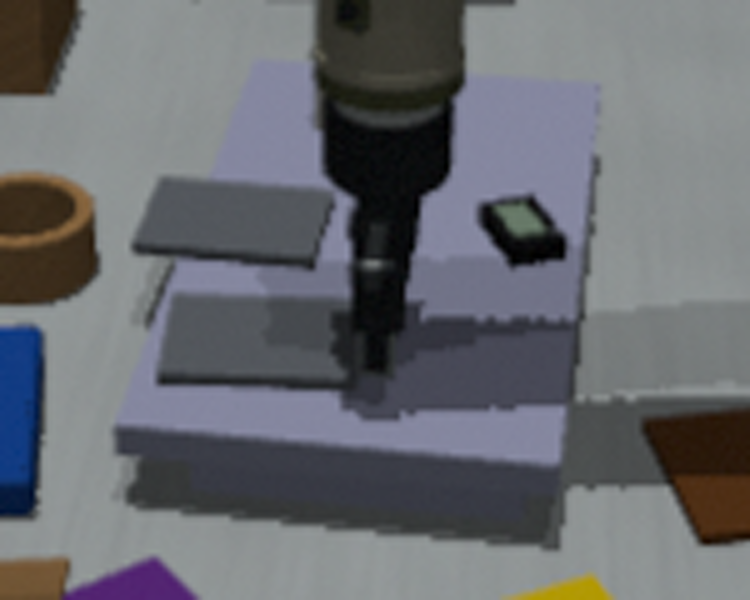

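View pics/scene3.png

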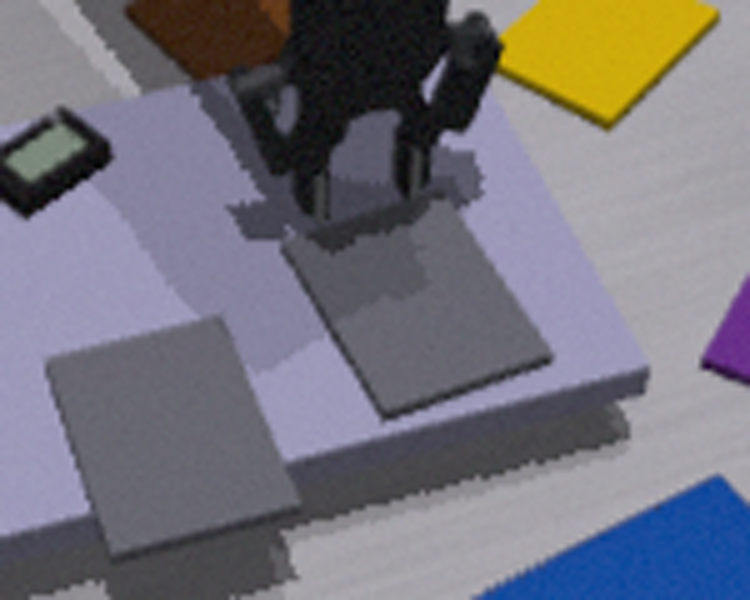

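The plate moved ahead of the fingers and turned partly square; nothing else has moved. I'll push 15 mm more, then measure.

>>> play_rows:
  increments: "0 -0.004 0 0;0 -0.004 0 0;0 -0.004 0 0;0 -0.003 0 0;0 0 0 0"

```text
clock: 5.9
position: [0.5566, 0.0897, 0.0684]
ee_rot: [-0.484, 0.515, 0.484, 0.517]
ft_force: [0.0, -0.6, -0.2]
grip_width: 0.502
```

```bash
python3 plan.py .487 .092 .069 -0.067
python3 - <<'E'
from h import *
import pickle
for n in ("side","scene"):
    c=camera(n);pickle.dump(c,open(n+"4.pkl","wb"))
    x0,y0=((230,175) if n=="side" else (245,170)); print(n,x0,y0)
    cv2.imwrite(f"pics/{n}4.png",cv2.resize(c["img"][y0:y0+85,x0:x0+110],None,fx=7,fy=7,interpolation=cv2.INTER_CUBIC))
E
```

```text
clock 5.9 pos [0.5566 0.0897 0.0684] R cols [[0.003, 0.003, -1.0], [-0.998, 0.065, -0.003], [0.065, 0.998, 0.003]] ft [ 0.  -0.6 -0.2] grip 0.502
turn 0.0024 sign 1
turn -3.1392 sign -1
world delta [-0.0696  0.0023  0.0006] in tool axes [-0.0008  0.0696 -0.0022]
side 230 175
scene 245 170
```

View pics/side4.png

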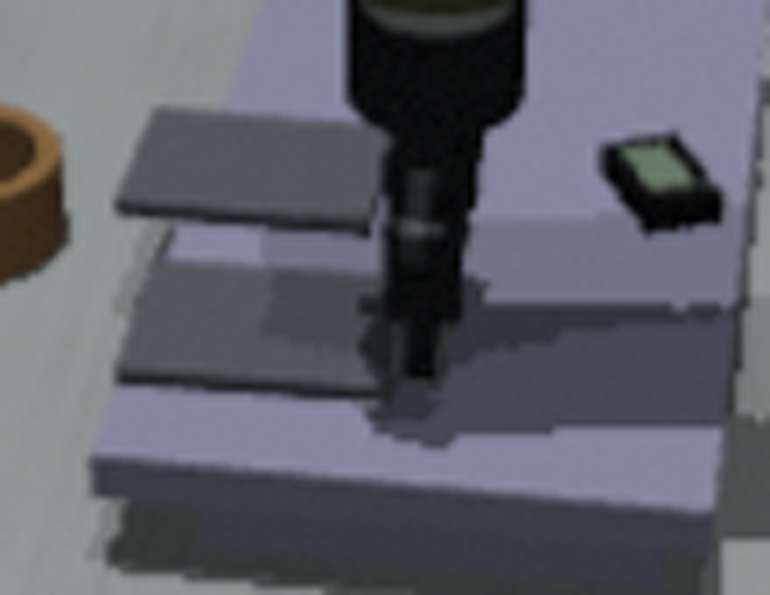

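View pics/scene4.png

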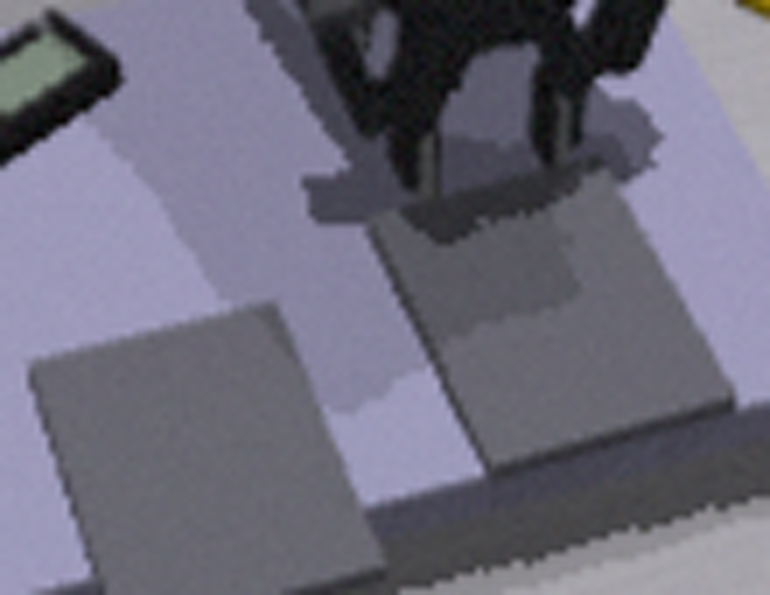

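Run:
```python
from fit import *
import pickle
sc=pickle.load(open("scene4.pkl","rb"));sd=pickle.load(open("side4.pkl","rb"))
S=lambda *l:[None if a is None else ((a[0]+.5)/7-.5+245,(a[1]+.5)/7-.5+170) for a in l]
D=lambda *l:[None if a is None else ((a[0]+.5)/7-.5+230,(a[1]+.5)/7-.5+175) for a in l]
pl=fit([(sc,S((370,226),(604,163),(733,400),(490,466))),(sd,D(None,None,(119,375),(160,262)))],.12,.09,[.6,.1,0,.07])
a=-.0684
e=np.array([np.cos(a),np.sin(a)])
p=pl[0];print(p.round(4),np.degrees(p[2]),pl[1])
fr=p[:2]+.06*np.array([np.cos(p[2]),np.sin(p[2])]);nf=np.array([.6477,-.0541])+.06*e
print("front",fr,"short by",(nf-fr)@e, "rear-TCP",(fr-.12*e-np.array([.5566,.0897]))@e)
```

```text
[ 0.6271  0.0822 -0.054   0.0622] -3.094179518990262 [-0.1 -1.  -0.4 -0.5  0.3  0.3 -0.3  0.6 -0.3  0.1 -0.4  0.5]
front [0.68706069 0.07897261] short by 0.029826417428691153 rear-TCP 0.010888809374027121
```

>>> play_rows:
  increments: "0 -0.004 0 0;0 -0.004 0 0;0 -0.004 0 0;0 -0.004 0 0;0 -0.004 0 0;0 -0.003 0 0;0 -0.001 0 0;0 0 0 0"

```text
clock: 6.8
position: [0.582, 0.088, 0.0684]
ee_rot: [-0.483, 0.515, 0.484, 0.517]
ft_force: [-2.9, 0.8, 1.2]
grip_width: 0.502
```

Run:
```python
from h import *
import pickle
for n in ("side","scene"):
    I=[]
    for k in range(4): c=camera(n);I.append(c["img"].astype(float))
    c["img"]=np.mean(I,0).astype(np.uint8);pickle.dump(c,open(n+"5.pkl","wb"))
    x0,y0=((230,175) if n=="side" else (245,185)); print(n,x0,y0)
    cv2.imwrite(f"pics/{n}5.png",cv2.resize(c["img"][y0:y0+85,x0:x0+110],None,fx=7,fy=7,interpolation=cv2.INTER_CUBIC))
```

```text
side 230 175
scene 245 185
```

View pics/side5.png

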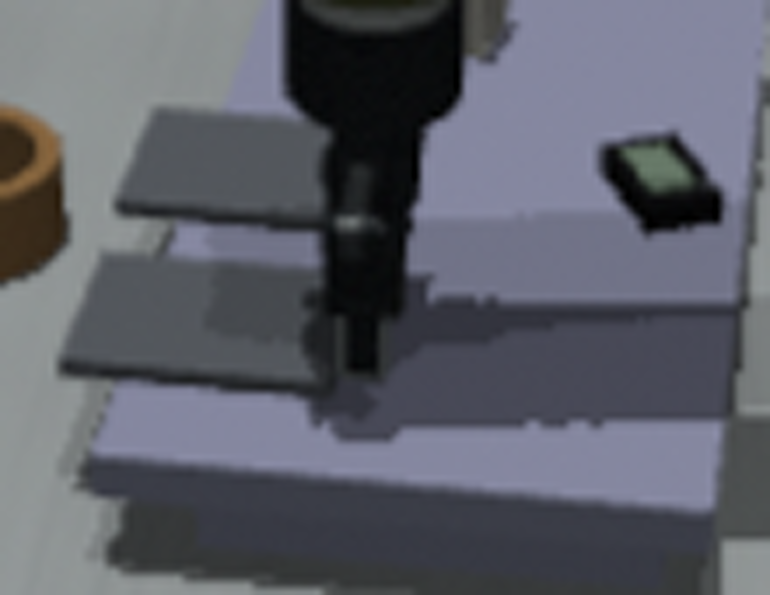

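View pics/scene5.png

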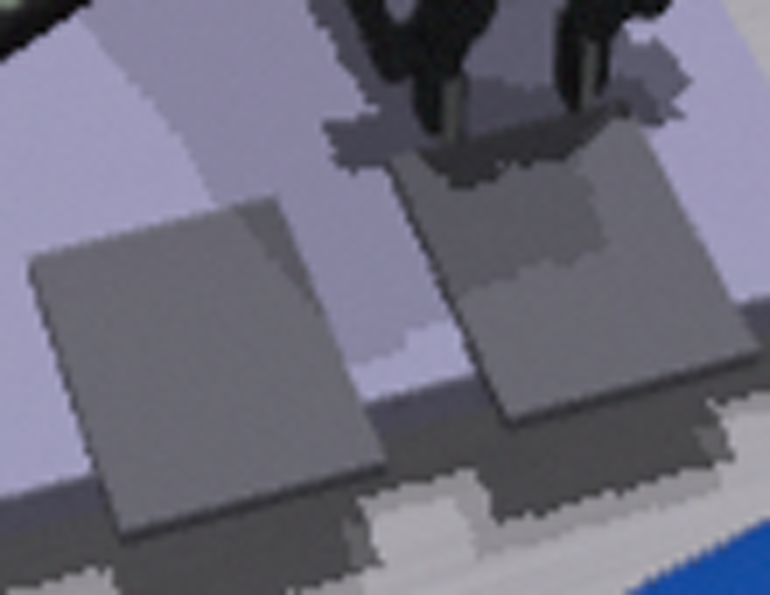

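>>> play_rows:
  increments: "0 -0.002 0 0;0 0 0 0;0 0.02 0 0;0 0.02 0 0;-0.04 0 0 0;-0.04 0 0 0;-0.04 0 0 0;-0.04 0 0 0;-0.01 -0.04 -0.035 0;0 -0.045 -0.035 0;0 -0.045 0 0;0 -0.02 0 0;0 0 0 0"

```text
clock: 8.5
position: [0.6862, 0.014, 0.2457]
ee_rot: [-0.486, 0.512, 0.483, 0.517]
ft_force: [-0.9, -0.8, -0.2]
grip_width: 0.5
```

```bash
python3 plan.py .6 .092 .24 -0.067
python3 - <<'E'
from h import *
import pickle
c=wristcam();pickle.dump(c,open("w6.pkl","wb"));cv2.imwrite("pics/w6.png",c["img"])
E
```

```text
clock 8.5 pos [0.6862 0.014  0.2457] R cols [[0.008, 0.002, -1.0], [-0.998, 0.06, -0.007], [0.06, 0.998, 0.002]] ft [-0.9 -0.8 -0.2] grip 0.5
turn 0.0069 sign 1
turn -3.1347 sign -1
world delta [-0.0862  0.078  -0.0057] in tool axes [0.0052 0.0907 0.0726]
```

View pics/w6.png

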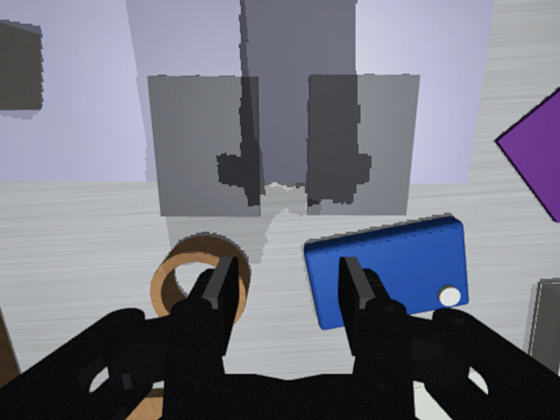

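The wrist view shows both plates side by side, nearly in line. The neighbour's front edge is at row ~216 (cols 162–260) and the plate's at ~214 (cols 307–408). I'll measure them to sub-pixel.

```bash
cat > edge.py <<'E'
from fit import *
import pickle,sys
c=pickle.load(open(sys.argv[1],"rb"));r0=float(sys.argv[2]) if len(sys.argv)>2 else 216
g=cv2.GaussianBlur(cv2.cvtColor(c["img"],cv2.COLOR_BGR2GRAY).astype(float),(0,0),1.0)
def rows(cols,ra,rb,sgn):
    out=[]
    for u in cols:
        d=sgn*np.gradient(g[:,u]);s=d[ra:rb];k=s.argmax()+ra
        a,b,e=d[k-1:k+2];k2=k+.5*(a-e)/(a-2*b+e) if (a-2*b+e) else k
        out.append((u,k2,d[k]))
    o=np.array(out);
    m=abs(o[:,1]-np.median(o[:,1]))<3;o=o[m]
    p=np.polyfit(o[:,0],o[:,1],1);res=o[:,1]-np.polyval(p,o[:,0]);m=abs(res)<2*res.std()+.1
    p=np.polyfit(o[m,0],o[m,1],1);return p,res.std(),len(o)
def line(nm,lo,hi,ra,rb,sgn,z):
    p,s,n=rows(range(lo,hi),ra,rb,sgn)
    uv=np.array([(lo,np.polyval(p,lo)),(hi,np.polyval(p,hi))])
    X=ray_z(c,uv,z);d=X[1]-X[0]
    print(nm,"rows",uv[:,1].round(2),"sd",s.round(2),n,"normal yaw deg",np.degrees(np.arctan2(-d[0],d[1])).round(2));return X
E
cat > e6.py <<'E'
from edge import *
nf=line("nb front",170,250,205,228,1,.068)
pf=line("pl front",312,402,205,228,1,.068)
nr=line("nb rear",155,235,65,85,-1,.068)
pr=line("pl rear",362,415,65,85,-1,.068)
dl=line("deck far R",20,140,170,195,-1,.06) if 0 else None
a=-.0684;a=np.arctan2(-(nf[1]-nf[0])[0],(nf[1]-nf[0])[1])
for a in (-.0684,a):
    e=np.array([np.cos(a),np.sin(a)]);print("a",np.degrees(a).round(2),"pl-nb front mm",((pf-nf.mean(0))[:,:2]@e*1e3).round(2))
    print("rear diff",((pr-nr.mean(0))[:,:2]@e*1e3).round(2))
i=c["img"][170:230,130:430];cv2.imwrite("pics/w6c.png",cv2.resize(i,(800,160),interpolation=cv2.INTER_CUBIC))
E
python3 e6.py w6.pkl
```

```text
nb front rows [215.92 216.47] sd 0.1 78 normal yaw deg -3.83
pl front rows [214.71 215.09] sd 0.08 90 normal yaw deg -3.67
nb rear rows [74.76 75.39] sd 0.56 80 normal yaw deg -3.79
pl rear rows [73.57 73.97] sd 0.53 53 normal yaw deg -3.76
a -3.92 pl-nb front mm [-2.24 -2.59]
rear diff [-2.48 -2.6 ]
a -3.83 pl-nb front mm [-2.09 -2.32]
rear diff [-2.26 -2.31]
```

Run:
```python
from fit import *
import pickle
c=pickle.load(open("w6.pkl","rb"));i=c["img"]
print(i[178:190,[60,100,440,460]].tolist())
cv2.imwrite("pics/w6d.png",cv2.resize(i[165:225,:500],(800,240),interpolation=cv2.INTER_CUBIC)[:, :])
```

```text
[[[201, 173, 171], [206, 180, 178], [215, 186, 187], [210, 182, 180]], [[201, 173, 171], [208, 180, 178], [213, 185, 185], [208, 182, 180]], [[198, 177, 175], [206, 181, 179], [214, 187, 186], [209, 181, 180]], [[183, 176, 173], [193, 180, 178], [213, 187, 184], [208, 181, 180]], [[180, 180, 176], [183, 183, 180], [215, 188, 185], [209, 179, 179]], [[181, 179, 176], [184, 182, 179], [201, 187, 183], [201, 181, 180]], [[181, 179, 176], [182, 181, 177], [186, 183, 181], [189, 183, 181]], [[183, 180, 177], [179, 177, 174], [184, 181, 179], [181, 180, 177]], [[182, 180, 178], [176, 174, 173], [184, 182, 180], [186, 183, 181]], [[178, 175, 173], [180, 177, 176], [184, 183, 180], [187, 186, 183]], [[174, 172, 171], [181, 180, 176], [186, 184, 181], [190, 188, 184]], [[178, 177, 174], [182, 179, 177], [188, 186, 183], [188, 185, 183]]]
```

View pics/w6c.png

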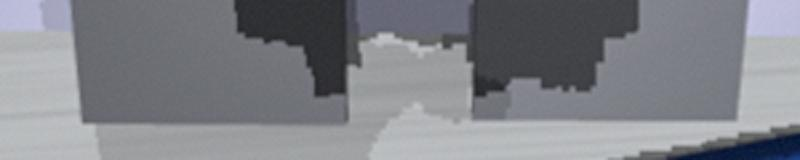

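The plates are parallel to within 0.2° and the pushed plate is 2.2 mm short. I'll go back behind it for one more small push.

```bash
python3 plan.py .560 .0893 .245 -0.067
```

```text
clock 8.55 pos [0.6852 0.0145 0.2456] R cols [[0.007, 0.002, -1.0], [-0.998, 0.06, -0.007], [0.06, 0.998, 0.003]] ft [-1.7  0.2 -0.5] grip 0.498
turn 0.0073 sign 1
turn -3.1343 sign -1
world delta [-0.1252  0.0748 -0.0006] in tool axes [-0.      0.1295  0.0672]
```

>>> play_rows:
  increments: "0 0.032 0.0168 0.007;0 0.032 0.0168 0;0 0.032 0.0168 0;0 0.0335 0.0168 0;0 0 0 0"

```text
clock: 9.05
position: [0.5521, 0.0927, 0.2424]
ee_rot: [-0.484, 0.515, 0.483, 0.518]
ft_force: [-0.1, -0.2, 0.5]
grip_width: 0.499
```

```bash
python3 plan.py .560 .0893 .0690 -0.067
```

```text
clock 9.05 pos [0.5521 0.0927 0.2424] R cols [[0.004, 0.002, -1.0], [-0.998, 0.065, -0.004], [0.065, 0.998, 0.002]] ft [-0.1 -0.2  0.5] grip 0.499
turn 0.0015 sign 1
turn -3.1401 sign -1
world delta [ 0.0079 -0.0034 -0.1734] in tool axes [ 0.1735 -0.0075 -0.0032]
```

>>> play_rows:
  increments: "0.04 -0.003 -0.003 0;0.04 0 0 0;0.035 0 0 0;0.03 0 0 0;0.012 0 0 0;0 0 0 0"

```text
clock: 9.65
position: [0.5539, 0.0921, 0.0846]
ee_rot: [-0.486, 0.51, 0.484, 0.519]
ft_force: [0.4, -0.1, 0.3]
grip_width: 0.503
```

```bash
python3 plan.py .5835 .0878 .0688 -0.067
```

```text
clock 9.65 pos [0.5539 0.0921 0.0846] R cols [[0.011, 0.007, -1.0], [-0.998, 0.06, -0.011], [0.06, 0.998, 0.008]] ft [ 0.4 -0.1  0.3] grip 0.503
turn 0.0067 sign 1
turn -3.1349 sign -1
world delta [ 0.0296 -0.0043 -0.0158] in tool axes [ 0.0161 -0.0296 -0.0027]
```

>>> play_rows:
  increments: "0.01 0 -0.003 0.005;0.006 -0.005 0 0;0 -0.007 0 0;0 -0.004 0 0;0 0 0 0"

```text
clock: 10.15
position: [0.5744, 0.0883, 0.0725]
ee_rot: [-0.485, 0.509, 0.481, 0.523]
ft_force: [-1.0, -0.4, 0.9]
grip_width: 0.501
```

```bash
python3 plan.py .5835 .0878 .0688 -0.0665
```

```text
clock 10.15 pos [0.5744 0.0883 0.0725] R cols [[0.018, 0.009, -1.0], [-0.998, 0.066, -0.018], [0.066, 0.998, 0.01]] ft [-1.  -0.4  0.9] grip 0.501
turn 0.0007 sign 1
turn -3.1409 sign -1
world delta [ 0.0091 -0.0005 -0.0037] in tool axes [ 0.0039 -0.0091  0.0001]
```

>>> play_rows:
  increments: "0.0038 0 0 0;0 -0.005 0 0;0 0 0 0"

```text
clock: 10.45
position: [0.5805, 0.0881, 0.0693]
ee_rot: [-0.486, 0.509, 0.481, 0.523]
ft_force: [-0.5, -0.6, -0.2]
grip_width: 0.499
```

```bash
python3 plan.py .586 .0876 .0688 -0.0665
```

```text
clock 10.45 pos [0.5805 0.0881 0.0693] R cols [[0.02, 0.01, -1.0], [-0.998, 0.066, -0.019], [0.066, 0.998, 0.011]] ft [-0.5 -0.6 -0.2] grip 0.499
turn 0.0007 sign 1
turn -3.1409 sign -1
world delta [ 0.0055 -0.0005 -0.0005] in tool axes [ 0.0006 -0.0055 -0.0002]
```

>>> play_rows:
  increments: "0 -0.002 0 0;0 -0.002 0 0;0 0 0 0"

```text
clock: 10.75
position: [0.5846, 0.0879, 0.0693]
ee_rot: [-0.485, 0.509, 0.481, 0.523]
ft_force: [0.2, -0.6, 0.6]
grip_width: 0.503
```

>>> play_rows:
  increments: "0 -0.001 0 0;0 0 0 0"

```text
clock: 10.95
position: [0.5853, 0.0879, 0.0693]
ee_rot: [-0.485, 0.509, 0.481, 0.523]
ft_force: [-0.7, 0.2, -0.1]
grip_width: 0.503
```

```bash
python3 plan.py .586 .0876 .0688 -0.0665
```

```text
clock 10.95 pos [0.5853 0.0879 0.0693] R cols [[0.018, 0.01, -1.0], [-0.998, 0.065, -0.018], [0.065, 0.998, 0.011]] ft [-0.7  0.2 -0.1] grip 0.503
turn 0.001 sign 1
turn -3.1406 sign -1
world delta [ 0.0007 -0.0003 -0.0005] in tool axes [ 0.0005 -0.0007 -0.0003]
```

```bash
cat > se.py <<'E'
import sys
sys.argv=["x","scene5.pkl"]
import edge
from edge import *
def run(img_c):
    edge.c=img_c
    edge.g=cv2.GaussianBlur(cv2.cvtColor(img_c["img"],cv2.COLOR_BGR2GRAY).astype(float),(0,0),.6)
    def ln(pts,sg=-1):
        (u0,v0),(u1,v1)=pts;o=[]
        for u in range(int(u0)+3,int(u1)-3):
            v=v0+(v1-v0)*(u-u0)/(u1-u0);r=np.arange(int(v)-4,int(v)+6)
            d=-np.gradient(edge.g[:,u]);k=r[d[r].argmax()];a,b,e=d[k-1:k+2];o.append((u,k+.5*(a-e)/(a-2*b+e)))
        o=np.array(o);p=np.polyfit(o[:,0],o[:,1],1);res=o[:,1]-np.polyval(p,o[:,0]);m=abs(res)<.6;p=np.polyfit(o[m,0],o[m,1],1)
        print("sd",res.std().round(2),m.sum(),len(o));return ray_z(img_c,[(u0,np.polyval(p,u0)),(u1,np.polyval(p,u1))],.066)
    nf=ln([(263,260.5),(300,251)]);pf=ln(P)
    a=-.0668;e=np.array([np.cos(a),np.sin(a)])
    print("diff mm",((pf.mean(0)-nf.mean(0))[:2]@e*1e3).round(2),[np.degrees(np.arctan2(-(q[1]-q[0])[0],(q[1]-q[0])[1])).round(2) for q in (nf,pf)])
P=[(319,244),(353,235)]
print("before");run(pickle.load(open("scene5.pkl","rb")))
I=[]
for k in range(4): c=camera("scene");I.append(c["img"].astype(float))
c["img"]=np.mean(I,0).astype(np.uint8);pickle.dump(c,open("scene7.pkl","wb"))
P=[(320.5,247),(354,238)]
print("now");run(c)
E
python3 se.py
```

```text
before
sd 0.07 31 31
sd 0.07 28 28
diff mm -4.07 [np.float64(-3.91), np.float64(-3.78)]
now
sd 0.08 31 31
sd 0.07 28 28
diff mm -0.6 [np.float64(-3.89), np.float64(-3.78)]
```

The scene-camera sub-pixel check agrees with the wrist reading (−4.1 mm before the last 2 mm push, −0.6 mm now). I'll push another ~0.6 mm.

>>> play_rows:
  increments: "0 -0.0007 0 0;0 0 0 0"

```text
clock: 11.35
position: [0.5859, 0.0879, 0.0693]
ee_rot: [-0.485, 0.509, 0.481, 0.523]
ft_force: [-0.6, 0.1, -0.1]
grip_width: 0.502
```

```bash
python3 se.py|tail -3; python3 plan.py .586 .0876 .0688 -0.0665
```

```text
sd 0.07 31 31
sd 0.08 28 28
diff mm -0.13 [np.float64(-3.89), np.float64(-3.64)]
clock 11.55 pos [0.5859 0.0879 0.0693] R cols [[0.018, 0.01, -1.0], [-0.998, 0.065, -0.018], [0.065, 0.998, 0.011]] ft [-0.5 -0.4  0.5] grip 0.504
turn 0.001 sign 1
turn -3.1406 sign -1
world delta [ 0.0001 -0.0003 -0.0005] in tool axes [ 0.0005 -0.0001 -0.0003]
```

Now in line. I'll back off, lift and check from above.

>>> play_rows:
  increments: "0 0.01 0 0;0 0.02 0 0;0 0.01 0 0;-0.04 0 0 0;-0.04 0 0 0;-0.04 0 0 0;-0.04 0 0 0;-0.01 -0.04 -0.035 0;0 -0.045 -0.035 0;0 -0.045 0 0;0 -0.02 0 0;0 0 0 0;0 0 0 0"

```text
clock: 12.85
position: [0.6803, 0.0135, 0.2472]
ee_rot: [-0.487, 0.507, 0.482, 0.523]
ft_force: [-0.1, -0.2, -0.9]
grip_width: 0.503
```

```bash
python3 - <<'E'
from h import *
import pickle
c=wristcam();pickle.dump(c,open("w8.pkl","wb"));cv2.imwrite("pics/w8.png",c["img"])
c=camera("side");cv2.imwrite("pics/side8.png",c["img"]);print(get_obs()["clock"])
E
python3 e6.py w8.pkl; python3 se.py|tail -1
```

```text
12.95
nb front rows [219.05 219.43] sd 0.12 80 normal yaw deg -3.87
pl front rows [219.62 219.38] sd 0.1 90 normal yaw deg -3.41
nb rear rows [78.81 79.59] sd 0.66 80 normal yaw deg -3.84
pl rear rows [80.2  81.05] sd 0.55 53 normal yaw deg -4.17
a -3.92 pl-nb front mm [-0.18 -0.91]
rear diff [-0.67 -0.48]
a -3.87 pl-nb front mm [-0.1  -0.75]
rear diff [-0.55 -0.31]
diff mm 0.03 [np.float64(-3.93), np.float64(-3.65)]
```

View pics/w8.png

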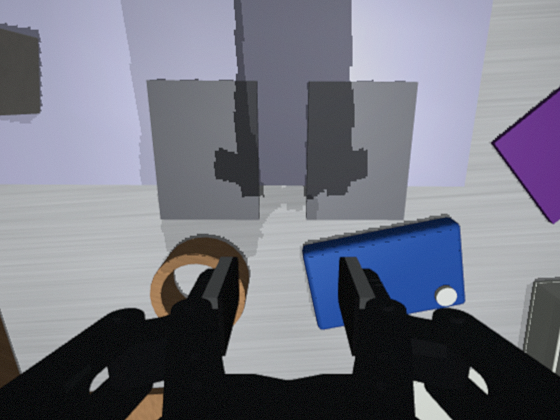

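View pics/side8.png

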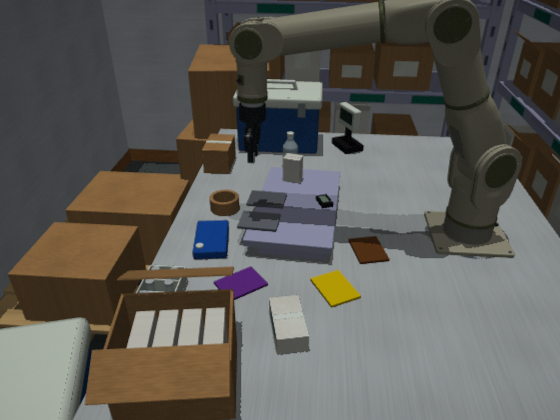

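```bash
python3 -c "
from h import *
print(workorder.hand_in())"
```

```text
the job is handed in; nothing more can be done
None
```

The loose grey plate now sticks out over the deck's far edge by the same amount as its neighbour (about 30 mm), and the job is handed in. I pushed its rear edge with both half-open fingers, which turned it square. I checked it against the neighbour, made a small second push of about 2 mm, then backed the arm off clear of everything.

**Front edges:** the scene camera puts the plate's front 0.0 mm from the neighbour's. The wrist camera disagrees slightly and puts it 0.1–0.9 mm short.

**Squareness:** the plate's front edge reads 0.3–0.5° off the neighbour's. Its rear edge reads 0.3° off the other way, so this is within measuring noise.

**Everything else:** by eye, the last pictures show the neighbour, logger and other objects where they were. I did not re-measure their positions.

**Limits:** the last clock reading was 12.95 s of the 38 s allowed, and the end-of-move force readings I saw stayed below about 5 N. The plate heights measured from two views came out about 3 mm below the stated 68 mm. I put that down to calibration, and it does not affect the alignment because both plates were measured the same way.

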